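# Shut the tank tap and put its fallen jug back under the spout

### The arm

A 6-joint arm with a two-finger parallel gripper is mounted at the origin on the work surface. World frame = base frame: x ahead of the robot, y to its left, z up, the work surface at z = 0. Lengths are in mm, angles in degrees, forces in N, time in s.
With the tool pointing down it reaches from about 325 to 775 mm from the base axis. Payload 5.5 kg.
Tool frame: the origin (TCP) lies on the mounting face of the last link; the fingertips stand 182 mm ahead of it and the grasp point (between the pads) lies 163 mm ahead of it; z points along the fingers, y is the line along which they close (so a half turn about z gives the same grasp; the last joint's range is limited). The gripper opens to 88 mm and grips with 3 to 60 N. Pads are 20 mm wide; open, the fingers measure 115 mm over their backs; the gripper's body (75 mm by 178 mm) begins 61 mm behind the grasp point.
Start: joints at [65.277, 5.22, 70.514, -0, 104.267, -3.249], TCP at [219.658, 558.362, 404.631] pointing down, gripper open.
Joint ranges: [-164.24, 164.24], [-49.07, 125.15], [9.68, 141.18], [-86.29, 266.29], [3.28, 154.24], [-151.56, 151.56]. Speed limits (degrees/s): [147.25, 147.25, 172.46, 180, 180, 180].

### API

Orientations are given as [roll, pitch, yaw] about the fixed x, y, z axes, in that order (R = Rz(yaw) Ry(pitch) Rx(roll)).
In Python, from rig import r gives the robot as it stands.
- The arm moves only by the shell command python3 -m handwheel 'ROWS' [OPENING] [FORCE]. ROWS is JSON, a list of rows, each an object of numbers: "dx", "dy", "dz": the shift along the tool's x, y, z in units of 50 mm (1.0 is 50 mm); "rx", "ry", "rz": the turn, a rotation vector about the tool's x, y, z in units of 8 degrees (1.0 is 8 degrees). In form: [{"dx": .., "dy": .., "dz": .., "rx": .., "ry": .., "rz": ..}, ...]. A call has exactly 5 rows; each row shifts and turns the commanded pose from where the row before left it, along the tool's axes as they then stand; what a row does not reach is not made up. A row lasts 1/10 s, in which the tool goes at most 50 mm and 8.59 degrees, less where a joint would pass 70% of its speed; a pose out of reach is approached as far as the arm can. A call is refused whole if a number of a shift passes 1 or a number of a turn 1, either way. A call with a gripper value outside its range is refused whole. OPENING is the finger opening in mm, from 0 to 87.8, set as the call begins (- or left out, the last holds). The fingers move at their own pace and stop on an object; FORCE is the grip in N (left out, the last holds). Time passes only in rows, so rows that do not move let the fingers close, or fill a call up. It gives the time, the measured TCP pose, the force, the opening and the grip force at its end, in the units of the state.
- r.read_state(): the state, without advancing time (a new reading comes with each control period).
- r.camera(name): name is "scene" or "top" or "wrist"; returns a dict with "img" (480x640x3 uint8, red, green, blue), "intrinsics" (3x3 intrinsics, pixels), "pose" (4x4, takes a point from camera to world coordinates). Camera axes: x right, y down, z forward; pixel columns grow to the right and rows downward; lengths in mm; the calibration is good to about 2 mm. A picture is of the moment at which its call begins. There is no depth.
- r.finish_job(): hands the job in; it is judged then, once.
Trained networks look in a picture, given as the dict that the camera call returned (one of the last four; its "shot" number tells which), for a name from the list of things; names that differ only in an ending like _2 or _b are one class to them, and where a whole thing is asked for, a point or a joint stands for the part that bears it (a point fixed in the world has none). Each returns a list of dicts, best first, with "confidence" (0 to 1); they miss things now and then, are a little off and sometimes report something else, mostly with a low value. They report only what shows in the picture. A call takes as long as a camera call. They do not tell look-alikes from the thing itself.
- r.silhouettes(picture, query): "mask" (480x640 bool, what is visible of it).
- r.place_of(picture, query): "position" ([x, y, z] in mm, in the coordinates of the camera as it stood for that picture, good to about 4 mm: a listed point, or the origin of a listed thing).
The state is a dict: "time_s": time; "joint_positions": joint angles; "qd": joint speeds; "effort": joint torques, N m; "eef_pos": TCP position; "ee_rot": TCP orientation; "ft_force": force on the tool from outside, world axes, zero at the start; "torque": the same for the moment, N m; "gripper_width": opening from 0.0 (shut) to 1.0 (fully open); "grasp_force": force on a finger pad.
Only numpy, scipy, OpenCV 4.12 (cv2) and the standard library are available. Lean on these libraries where they do the work, as an engineer would, in place of code of your own. Each camera call takes 0.05 s, during which the arm holds its last target. There are 200 camera calls.

### The job

The small wine tank has been drained and rinsed, but its tap was left open and its jug was knocked over. Turn the tap lever until it clicks over and is fully shut, stand the jug upright gently without letting it bang down, and slide it along the bench, never lifting it off, until the spout points into the middle of its mouth. Leave everything else on the bench where it stands.

Things in the scene. Friction and masses are not known exactly. Their poses are not given: they have to be found in the camera images.
- jug: Open one-litre stainless jug, a plain cylinder 104 mm across and 130 mm tall, 0.28 to 0.46 kg. Origin: centre of its underside; +z runs from base to mouth. At the start it lies on its -x side, mouth towards the robot's left front. When its mouth is raised it tips over the lower edge of its base, and once its axis is about 48 degrees up it falls upright by itself unless held back.
- jug_rim (a point): Centre of the jug's mouth, in the plane of the rim, 130 mm from the underside along the jug's z. The mouth is 98 mm across inside, the wall 3 mm thick.
- jug_handle (a point): Middle of the jug's handle, a 12 mm round bar 88 mm from the jug's axis, parallel to it, joined to the wall 30 and 112 mm above the underside; 30 mm finger gap. It lies towards (-0.52, -0.86, 0) in the jug's frame, 59 degrees round from the side the jug lies on, and rests on the bench too, so the jug does not roll.
- tank: Fixed stainless wine tank, a cylinder 260 mm across, on a stand; its wall runs from 170 to 490 mm above the bench, the lid to 560 mm. Origin on the bench under its centre line, z up; the tap sticks out from the wall along the tank's own -x.
- tap (a joint): The tap's quarter-turn lever, turning about the vertical through tap_axis: 0 = along the pipe, pointing away from the tank (open); 1.571 = square across the pipe, pointing along the tank's own +y (shut). It closes clockwise seen from above. A click spring resists (0.28 Nm at first, less and less); past half way it clicks over to the stop by itself, short of that it springs back.
- tap_axis (a point): Point on the lever's vertical turning axis at the lever's mid height, 256 mm above the bench, 205 mm from the tank's centre line.
- lever_end (a point): Free end of the lever, 92 mm from tap_axis. The outer 58 mm is a black sleeve 20 mm wide and 12 mm high, from 250 to 262 mm above the bench. Under it, when open, the pipe's top is at 222 mm, up to 55 mm out from tap_axis.
- spout (a point): Centre of the spout's open lower end, 23 mm across, 165 mm above the bench, facing down, 250 mm from the tank's centre line and 45 mm farther out than tap_axis.
- glass_a: Stemmed tasting glass, 65 mm across, 155 mm tall, standing at the far side of the bench. Origin under its foot, z up. Leave alone.
- glass_b: A second such glass, farther left: 65 mm across, 155 mm tall, origin under its foot, z up. Leave alone.
- bottle: Full dark wine bottle, 75 mm across, 300 mm tall, standing on the left. Origin under its base, z up. Leave alone.
- bung: Black rubber barrel bung, a tapered plug 54 mm across and 48 mm tall, near the robot. Origin under its base, z up. Leave alone.
- funnel: Stainless funnel standing mouth down, 130 mm across at the bench, 130 mm tall, at the far left. Origin on the bench under its axis, z up. Leave alone.
- clamp: Stainless pipe clamp lying flat, 66 mm ring, 14 mm high, at the far side. Origin under the ring's centre, z up. Leave alone.
Things that resemble listed ones, but are neither listed nor needed, are in the scene too. Leave any red look-alike of the jug alone.

How it is judged:
By the outcome, as a careful person would: the job done as asked, in the order asked, and still so for the second after the job is handed in, with the robot touching nothing.
It also fails if it takes over 69 s, if anything falls off the work surface, if the arm or the gripper's body presses on something with over 40 N, if the wrist force passes 120 N, or if a joint passes its speed limit or range.

## Working session

There is one attempt and no reset: what is moved stays moved. The work goes in short steps, Python scripts to look and compute and a shell command to move; the robot and the scene stay as the last step left them, time stands still between calls to the robot, and variables do not carry over. Pictures are saved under pics/ and viewed, at most 10 in all, crops included, and the job is handed in when it is done.

```bash
ls; mkdir -p pics
cat > h.py <<'E'
from rig import r
import numpy as np, cv2
def px(c,p):
    P=np.linalg.inv(c['pose'])@np.append(p,1); q=c['intrinsics']@P[:3]; return q[:2]/q[2]
def ray(c,uv):
    d=c['pose'][:3,:3]@np.linalg.inv(c['intrinsics'])@np.array([uv[0],uv[1],1.]); return np.array(c['pose'])[:3,3],d/np.linalg.norm(d)
def plane(c,uv,z):
    o,d=ray(c,uv); return o+d*(z-o[2])/d[2]
def tri(a):
    A=0;b=0
    for c,uv in a:
        o,d=ray(c,uv); M=np.eye(3)-np.outer(d,d); A=A+M; b=b+M@o
    return np.linalg.solve(A,b)
def w(c,p): return (np.array(c['pose'])@np.append(p,1))[:3]
def save(c,n): cv2.imwrite('pics/'+n,c['img'][:,:,::-1])
def places(c,names):
    for n in names:
        for d in r.place_of(c,n)[:2]: print(n,round(d['confidence'],2),w(c,d['position']).round(0))
E
python3 - <<'E'
from h import *
N=['jug','jug_rim','jug_handle','tank','tap_axis','lever_end','spout','glass_a','bottle','bung','funnel','clamp']
for n in ['scene','top']:
    c=r.camera(n); save(c,n+'0.png'); print(n,np.array(c['pose']).round(2).tolist()); places(c,N)
print(r.read_state())
E
```

```text
pics
scene [[0.64, 0.51, -0.57, 1174.76], [0.77, -0.42, 0.48, -527.73], [0.01, -0.75, -0.66, 984.61], [0.0, 0.0, 0.0, 1.0]]
jug 0.71 [527.  86.  54.]
jug 0.68 [353. 358.  55.]
jug_rim 0.82 [486. 346.  55.]
jug_rim 0.67 [410. 136.  51.]
jug_handle 0.96 [ 421. -136.    5.]
jug_handle 0.92 [440. 424.   7.]
tank 0.73 [ 532. -380.    2.]
tap_axis 0.96 [ 581. -182.  259.]
lever_end 0.89 [600. -92. 257.]
spout 0.64 [ 591. -138.  165.]
spout 0.55 [ 527. -381.   -0.]
glass_a 0.72 [764. -37.   3.]
glass_a 0.6 [766.  72.   2.]
bottle 0.77 [584. 496.   2.]
bung 0.74 [365.   5.   3.]
bung 0.58 [432.  49.   4.]
funnel 0.8 [733. 284.  -0.]
clamp 0.91 [ 763. -162.    2.]
clamp 0.23 [583. 495.   2.]
top [[-0.02, -1.0, 0.05, 423.76], [-1.0, 0.02, 0.01, 27.41], [-0.01, -0.05, -1.0, 1365.76], [0.0, 0.0, 0.0, 1.0]]
jug 0.76 [354. 358.  54.]
jug 0.66 [175. 216.  52.]
jug_rim 0.71 [ 394. -227.   52.]
jug_rim 0.61 [291. 280.  53.]
jug_handle 0.94 [439. 421.   3.]
jug_handle 0.91 [209. 316.   7.]
tap_axis 0.86 [ 581. -182.  254.]
lever_end 0.76 [600. -95. 252.]
lever_end 0.63 [738. 285.  -4.]
spout 0.75 [ 58
[... 207 characters left out ...]
-162.   -4.]
{'time_s': 1.3, 'joint_positions': array([ 6.52765958e+01,  5.22039839e+00,  7.05128001e+01,  2.10629295e-04,
        1.04267691e+02, -3.25021155e+00]), 'qd': array([-0.00076607,  0.02588725,  0.01612924,  0.08771264, -0.06135897,
       -0.04648731]), 'effort': array([ 9.76104930e-04, -4.46215260e+01, -4.06488562e+01,  6.99839252e-02,
        2.02724815e-02, -3.71785291e-06]), 'eef_pos': array([219.6632736 , 558.36362073, 404.63434842]), 'ee_rot': array([-1.79999124e+02, -2.54228948e-04,  1.58526859e+02]), 'ft_force': array([-0.41751158,  0.73128594, -0.15945731]), 'torque': array([ 0.00461954, -0.01103044, -0.04375386]), 'grasp_force': 0.0, 'gripper_width': 0.9943315670196928}
```

View pics/scene0.png

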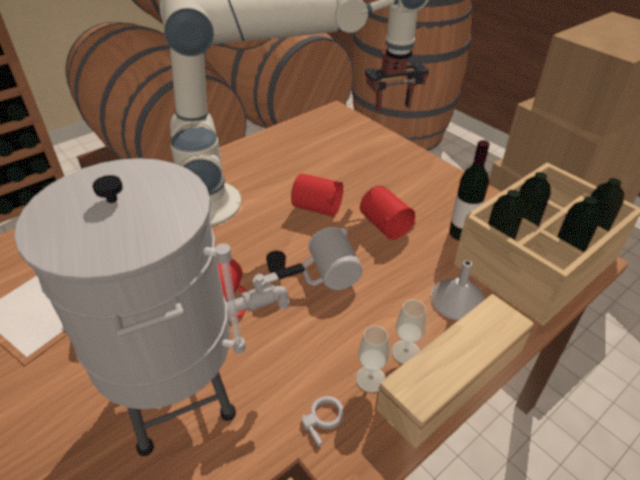

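View pics/top0.png

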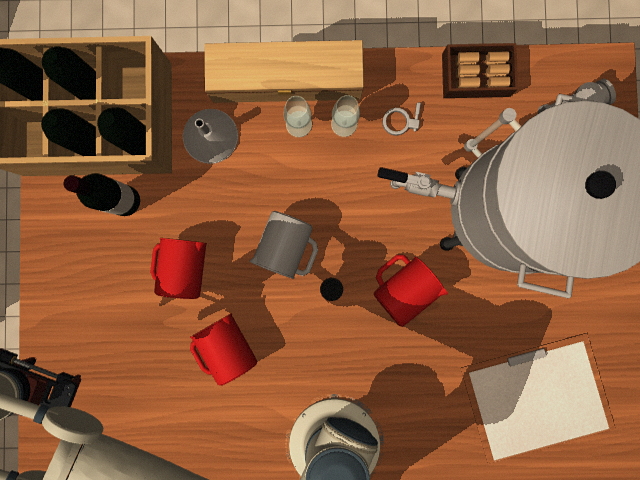

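Run:
```python
import cv2,numpy as np
a=cv2.imread('pics/scene0.png')[215:305,260:380];b=cv2.imread('pics/top0.png')[200:290,240:360]
cv2.imwrite('pics/crop0.png',np.vstack([cv2.resize(x,(400,300),interpolation=cv2.INTER_CUBIC) for x in (a,b)]))
```

```text
(no output)
```

View pics/crop0.png

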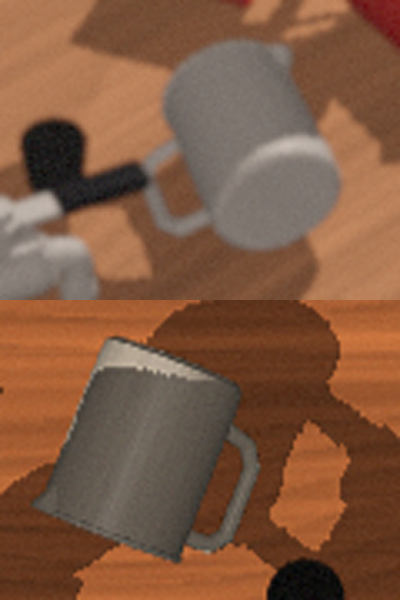

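Scene: the grey jug lies with its base at top-view (310,222) and its mouth toward the robot at about (268,270). The handle is on the right and the pouring lip on the left. The lever points along the pipe, with its end at (380,173), so the tap is open. First I swing over to the lever with the fingers closed.

```bash
R='' ; python3 -m handwheel '[{"dx":-0.86,"dy":-0.07,"dz":-0.05,"rz":0.515},{"dx":-0.86,"dy":-0.07,"dz":-0.05,"rz":0.515},{"dx":-0.86,"dy":-0.07,"dz":-0.05,"rz":0.515},{"dx":-0.86,"dy":-0.07,"dz":-0.05,"rz":0.515},{"dx":-0.86,"dy":-0.07,"dz":-0.05,"rz":0.515}]' 0 20
python3 -m handwheel '[{"dx":-0.86,"dy":-0.07,"dz":-0.05,"rz":0.515},{"dx":-0.86,"dy":-0.07,"dz":-0.05,"rz":0.515},{"dx":-0.86,"dy":-0.07,"dz":-0.05,"rz":0.515},{"dx":-0.86,"dy":-0.07,"dz":-0.05,"rz":0.515},{"dx":-0.86,"dy":-0.07,"dz":-0.05,"rz":0.515}]'
python3 -m handwheel '[{"dx":-0.86,"dy":-0.07,"dz":-0.05,"rz":0.515},{"dx":-0.86,"dy":-0.07,"dz":-0.05,"rz":0.515},{"dx":-0.86,"dy":-0.07,"dz":-0.05,"rz":0.515},{"dx":-0.86,"dy":-0.07,"dz":-0.05,"rz":0.515},{"dx":-0.86,"dy":-0.07,"dz":-0.05,"rz":0.515}]'
```

```text
schema error: expected keys dx, dy, dz, rx, ry, rz
schema error: expected keys dx, dy, dz, rx, ry, rz
schema error: expected keys dx, dy, dz, rx, ry, rz
```

All six keys are needed in every row.

```bash
python3 -m handwheel '[{"dx":-0.86,"dy":-0.07,"dz":-0.05,"rx":0,"ry":0,"rz":0.515},{"dx":-0.86,"dy":-0.07,"dz":-0.05,"rx":0,"ry":0,"rz":0.515},{"dx":-0.86,"dy":-0.07,"dz":-0.05,"rx":0,"ry":0,"rz":0.515},{"dx":-0.86,"dy":-0.07,"dz":-0.05,"rx":0,"ry":0,"rz":0.515},{"dx":-0.86,"dy":-0.07,"dz":-0.05,"rx":0,"ry":0,"rz":0.515}]' 0 20
python3 -m handwheel '[{"dx":-0.86,"dy":-0.07,"dz":-0.05,"rx":0,"ry":0,"rz":0.515},{"dx":-0.86,"dy":-0.07,"dz":-0.05,"rx":0,"ry":0,"rz":0.515},{"dx":-0.86,"dy":-0.07,"dz":-0.05,"rx":0,"ry":0,"rz":0.515},{"dx":-0.86,"dy":-0.07,"dz":-0.05,"rx":0,"ry":0,"rz":0.515},{"dx":-0.86,"dy":-0.07,"dz":-0.05,"rx":0,"ry":0,"rz":0.515}]'
python3 -m handwheel '[{"dx":-0.86,"dy":-0.07,"dz":-0.05,"rx":0,"ry":0,"rz":0.515},{"dx":-0.86,"dy":-0.07,"dz":-0.05,"rx":0,"ry":0,"rz":0.515},{"dx":-0.86,"dy":-0.07,"dz":-0.05,"rx":0,"ry":0,"rz":0.515},{"dx":-0.86,"dy":-0.07,"dz":-0.05,"rx":0,"ry":0,"rz":0.515},{"dx":-0.86,"dy":-0.07,"dz":-0.05,"rx":0,"ry":0,"rz":0.515}]'
python3 -c "
from h import *
c=r.camera('wrist');save(c,'w1.png');s=r.read_state();print(s['time_s'],s['joint_positions'],s['eef_pos'],s['ee_rot'])
d=r.place_of(c,'jug')+r.place_of(c,'jug_rim')+r.place_of(c,'jug_handle')
for x in d: print(round(x['confidence'],2),w(c,x['position']).round(0))"
```

```text
time_s: 1.8
eef_pos: [398.1, 436.2, 417.1]
ee_rot: [-180.0, -0.0, 137.8]
ft_force: [-0.1, 0.1, 0.9]
gripper_width: 0.578
grasp_force: 0.0
time_s: 2.3
eef_pos: [520.8, 259.9, 429.6]
ee_rot: [-180.0, 0.0, 117.2]
ft_force: [1.1, 0.0, -0.6]
gripper_width: 0.13
grasp_force: 0.0
time_s: 2.8
eef_pos: [573.7, 51.9, 442.1]
ee_rot: [-180.0, -0.0, 96.6]
ft_force: [-0.3, 0.4, 0.2]
gripper_width: 0.003
grasp_force: 0.0
2.85 [  1.31161543   2.12119597  69.89008172  -0.25081356 107.95169798
  -4.77684198] [574.11051827  46.45667996 442.52033755] [179.98280922   0.24082108  96.01103955]
0.83 [532.  86.  48.]
0.88 [ 417. -142.    3.]
0.76 [434.  45.   7.]
```

```bash
python3 -m handwheel '[{"dx":-0.64,"dy":-0.11,"dz":0.08,"rx":0,"ry":0,"rz":0.515},{"dx":-0.64,"dy":-0.11,"dz":0.08,"rx":0,"ry":0,"rz":0.515},{"dx":-0.64,"dy":-0.11,"dz":0.08,"rx":0,"ry":0,"rz":0.515},{"dx":-0.64,"dy":-0.11,"dz":0.08,"rx":0,"ry":0,"rz":0.515},{"dx":-0.64,"dy":-0.11,"dz":0.08,"rx":0,"ry":0,"rz":0.515}]'
python3 -c "
from h import *
c=r.camera('scene');save(c,'s1.png')
x=cv2.imread('pics/s1.png')[180:360,160:400];cv2.imwrite('pics/s1c.png',cv2.resize(x,(720,540)))"
```

```text
time_s: 3.5
eef_pos: [541.9, -104.1, 421.7]
ee_rot: [-180.0, -0.0, 76.2]
ft_force: [-0.1, -0.6, -0.3]
gripper_width: 0.002
grasp_force: 0.0
```

View pics/s1c.png

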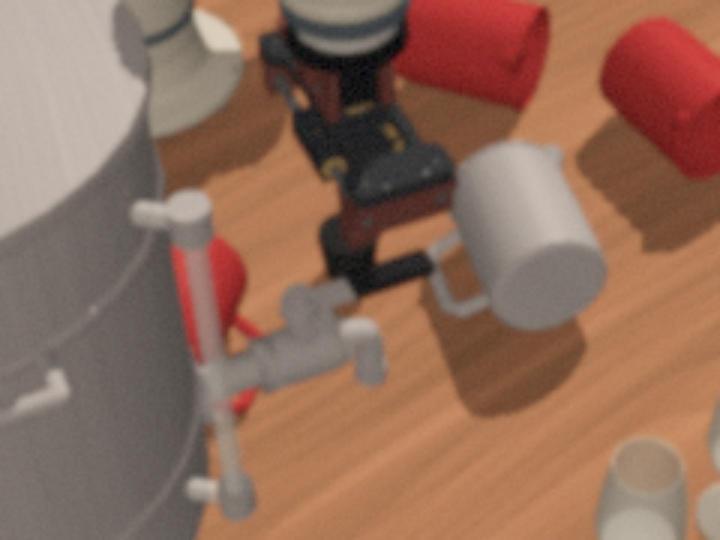

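The crop shows the fingers at (345,270), just behind the black lever sleeve, which runs from (355,280) to (430,265). Now I push the lever.

```bash
python3 -m handwheel '[{"dx":0,"dy":0.28,"dz":0,"rx":0,"ry":0,"rz":0},{"dx":0,"dy":0.28,"dz":0,"rx":0,"ry":0,"rz":0},{"dx":-0.02,"dy":0.28,"dz":0,"rx":0,"ry":0,"rz":0},{"dx":-0.02,"dy":0.28,"dz":0,"rx":0,"ry":0,"rz":0},{"dx":-0.04,"dy":0.28,"dz":0,"rx":0,"ry":0,"rz":0}]'
python3 -m handwheel '[{"dx":-0.05,"dy":0.24,"dz":0,"rx":0,"ry":0,"rz":0},{"dx":-0.06,"dy":0.22,"dz":0,"rx":0,"ry":0,"rz":0},{"dx":-0.07,"dy":0.2,"dz":0,"rx":0,"ry":0,"rz":0},{"dx":-0.07,"dy":0.15,"dz":0,"rx":0,"ry":0,"rz":0},{"dx":0,"dy":0,"dz":0,"rx":0,"ry":0,"rz":0}]'
python3 -c "
from h import *
c=r.camera('scene');save(c,'s2.png');places(c,['lever_end','tap_axis'])
x=cv2.imread('pics/s2.png')[180:360,160:400];cv2.imwrite('pics/s2c.png',cv2.resize(x,(720,540)))"
```

```text
time_s: 4.05
eef_pos: [609.2, -123.0, 422.1]
ee_rot: [-179.8, -0.0, 76.3]
ft_force: [-4.2, 0.9, 1.0]
gripper_width: 0.005
grasp_force: 1.8
time_s: 4.55
eef_pos: [646.1, -146.4, 421.4]
ee_rot: [-179.9, -0.0, 76.2]
ft_force: [-0.6, -0.1, -0.3]
gripper_width: 0.007
grasp_force: 0.0
lever_end 0.66 [737. 287.   0.]
tap_axis 0.68 [ 581. -179.  259.]
tap_axis 0.28 [765.  71.   2.]
```

View pics/s2c.png

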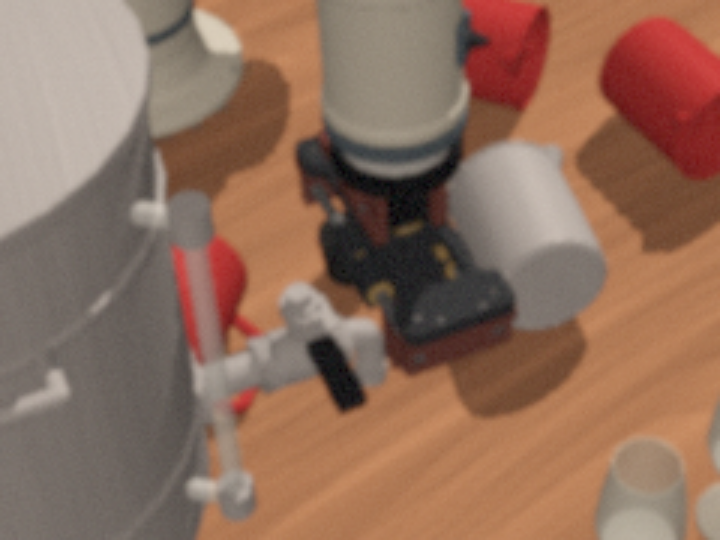

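The lever now lies square across the pipe (crop (335,370)), so the tap is shut. I move away, record joint states and fit a kinematic model so I can plan the wrist.

```bash
cat >> h.py <<'E'
from scipy.spatial.transform import Rotation as Ro
import os,json
def pose(s=None):
    s=s or r.read_state(); return np.array(s['eef_pos']),Ro.from_euler('xyz',s['ee_rot'],degrees=True)
def log():
    s=r.read_state(); open('log.txt','a').write(json.dumps([list(s['joint_positions']),list(s['eef_pos']),list(s['ee_rot'])])+'\n'); return s
def tilt_R(az,down):  # tool z at azimuth az, 'down' deg below horizontal, tool y horizontal = az+90 deg side
    a,b=np.radians([az,down]); z=np.array([np.cos(a)*np.cos(b),np.sin(a)*np.cos(b),-np.sin(b)])
    y=np.array([-np.sin(a),np.cos(a),0]); return Ro.from_matrix(np.array([np.cross(y,z),y,z]).T)
def rows(p1,R1,n,p0=None,R0=None):
    if p0 is None: p0,R0=pose()
    rel=(R0.inv()*R1); v=rel.as_rotvec()/n; S=sum(Ro.from_rotvec(v*k).as_matrix() for k in range(n))
    sh=np.linalg.solve(S,R0.inv().apply(np.array(p1)-p0))
    print(n,'rows d',(sh/50).round(3),'r',(np.degrees(v)/8).round(3))
E
python3 -c "
from h import *
log()"
python3 -m handwheel '[{"dx":1,"dy":0,"dz":-0.4,"rx":0,"ry":0,"rz":-1},{"dx":0.9,"dy":0,"dz":-0.4,"rx":0,"ry":0,"rz":-1},{"dx":0.9,"dy":0,"dz":0,"rx":0,"ry":0,"rz":-1},{"dx":0.9,"dy":0,"dz":0,"rx":0,"ry":0,"rz":-1},{"dx":0.9,"dy":0,"dz":0,"rx":0,"ry":0,"rz":-1}]' 
python3 -c "
from h import *
log()"
python3 -m handwheel '[{"dx":0.5,"dy":-0.6,"dz":-0.1,"rx":0,"ry":0.8,"rz":-0.5},{"dx":0.5,"dy":-0.6,"dz":-0.1,"rx":0,"ry":0.8,"rz":-0.5},{"dx":0.5,"dy":-0.6,"dz":-0.1,"rx":0,"ry":0.8,"rz":-0.5},{"dx":0.5,"dy":-0.6,"dz":-0.1,"rx":0,"ry":0.8,"rz":-0.5},{"dx":0.5,"dy":-0.6,"dz":-0.1,"rx":0,"ry":0.8,"rz":-0.5}]'
python3 - <<'E'
from h import *
from scipy.optimize import least_squares
s=log()
D=[json.loads(l) for l in open('log.txt')]
D.append([[65.27659,5.220398,70.5128,0,104.26769,-3.25021],[219.6633,558.3636,404.6343],[180,0,158.526859]])
D.append([[1.31161543,2.12119597,69.89008172,-0.25081356,107.95169798,-4.77684198],[574.11051827,46.45667996,442.52033755],[179.98280922,0.24082108,96.01103955]])
E=lambda ax,a:Ro.from_euler(ax,a,degrees=True)
def fk(q,k,c=90):
    a,b,h,L2,L3,e,d6=k
    A=E('z',q[0]);B=A*E('y',q[1]);C=A*E('y',q[1]+q[2]);R=C*E('z',q[3])*E('y',q[4])*E('z',q[5]+c)
    return A.apply([a,b,h])+B.apply([0,0,L2])+C.apply([e,0,L3])+R.apply([0,0,d6]),R
f=lambda k:np.concatenate([fk(d[0],k)[0]-d[1] for d in D]+[0.0001*(np.array(k)-[0,34,300,350,350,0,100])])
o=least_squares(f,[0,34,300,350,350,0,100]);print(o.x.round(1));print(f(o.x)[:-7].round(1))
for d in D: print((fk(d[0],o.x)[1].inv()*E('xyz',d[2])).magnitude()*57.3, np.round(d,0).tolist() if 0 else d[0:2])
json.dump(list(o.x),open('k.json','w'))
E
```

```text
time_s: 5.2
eef_pos: [636.8, 76.7, 460.8]
ee_rot: [180.0, -0.0, 116.5]
ft_force: [0.9, -0.7, -0.3]
gripper_width: 0.004
grasp_force: 0.0
time_s: 5.7
eef_pos: [446.7, 86.2, 509.4]
ee_rot: [173.5, -31.4, 138.8]
ft_force: [0.3, 0.2, 0.2]
gripper_width: 0.008
grasp_force: 0.0
[ -0.   34.  157.2 372.6 558.5  96.9 167.3]
[ 0.  0. -0. -0.  0.  0.  0.  0. -0.  0. -0.  0. -0.  0. -0.]
1.683684537842998e-14 [[-15.741564587372068, 15.349816435988894, 57.40156413037218, 0.009179305835236953, 107.255418577309, -1.9201897929626741], [645.1776235629749, -146.5049178827286, 422.22796943473605]]
1.4957553358317015e-14 [[3.827310007553396, 13.023031014640722, 56.16248530263417, 0.017073669467754765, 110.7949030259109, -22.65255531743652], [636.8015626255694, 76.72391335189475, 460.7558875408738]]
6.80021511959252e-14 [[-2.2056389648765315, -8.382570677360524, 75.75922964281921, 32.309954275516866, 129.2010926611782, -32.05251057460834], [446.6600322732735, 86.18763854381034, 509.3599639441154]]
0.0008900234197220652 [[65.27659, 5.220398, 70.5128, 0, 104.26769, -3.25021], [219.6633, 558.3636, 404.6343]]
8.287802182457171e-09 [[1.31161543, 2.12119597, 69.89008172, -0.25081356, 107.95169798, -4.77684198], [574.11051827, 46.45667996, 442.52033755]]
```

```bash
cat >> h.py <<'E'
from scipy.optimize import least_squares
K=json.load(open('k.json')) if os.path.exists('k.json') else None
E=lambda ax,a:Ro.from_euler(ax,a,degrees=True)
LO=np.array([-164.24,-49.07,9.68,-86.29,3.28,-151.56]);HI=np.array([164.24,125.15,141.18,266.29,154.24,151.56])
def fk(q,k=None,c=90):
    a,b,h,L2,L3,e,d6=k or K
    A=E('z',q[0]);B=A*E('y',q[1]);C=A*E('y',q[1]+q[2]);R=C*E('z',q[3])*E('y',q[4])*E('z',q[5]+c)
    return A.apply([a,b,h])+B.apply([0,0,L2])+C.apply([e,0,L3])+R.apply([0,0,d6]),R
def ik(p,R,seeds=None):
    best=None
    def f(q):
        P,Q=fk(q); return np.concatenate([(P-p)/5,(Q.inv()*R).as_rotvec()*30])
    S=[np.clip(r.read_state()['joint_positions'],LO+.1,HI-.1)] if seeds is None else seeds
    for s in S:
        o=least_squares(f,s,bounds=(LO,HI),xtol=1e-10,max_nfev=80)
        if best is None or o.cost<best.cost: best=o
    return best.x.round(0),round(best.cost,2)
FL=E('z',180)
E
python3 - <<'E'
from h import *
rng=np.random.default_rng(0)
S=[r.read_state()['joint_positions']]+[rng.uniform(LO,HI)*0.6+0.4*(LO+HI)/2 for _ in range(12)]
sp=np.array([589.5,-137,0]); d=np.array([-.922,.387,0]); lat=np.array([.387,.922,0])
rim=np.array([410,136,52.]);stand=np.array([530,86,0])-52*d
for az in (-23,):
  for dn in (35,45,60):
    for fl in (0,1):
      R=tilt_R(az,dn); R=R*FL if fl else R; z=R.apply([0,0,1])
      for nm,G in (('lie L',rim+50*lat),('stand L',stand+50*lat+[0,0,125]),('slid L',sp+50*lat+[0,0,125])):
        print(az,dn,fl,nm,(G-163*z).round(0),*ik(G-163*z,R,S))
E
```

```text
-23 35 0 lie L [306. 234. 145.] [ 52. -28. 133. -58.  69.   5.] 0.0
-23 35 0 stand L [474. 164. 218.] [ 27. -19. 120. -53.  52. -16.] 0.0
-23 35 0 slid L [486. -39. 218.] [ -3. -29. 127. -31.  33. -52.] 0.0
-23 35 1 lie L [306. 234. 145.] [  56.  -22.  134.  -70.   71. -152.] 39.0
-23 35 1 stand L [474. 164. 218.] [ 25. -21. 119. -44.  50. 152.] 7.48
-23 35 1 slid L [486. -39. 218.] [ -3. -29. 127. -31.  33. 128.] 0.0
-23 45 0 lie L [323. 227. 167.] [ 46. -30. 130. -45.  68.  -8.] 0.0
-23 45 0 stand L [491. 157. 240.] [ 23. -18. 114. -38.  56. -30.] 0.0
-23 45 0 slid L [503. -46. 240.] [ -5. -25. 119. -18.  44. -63.] 0.0
-23 45 1 lie L [323. 227. 167.] [ 41. -35. 131. -33.  64. 152.] 28.06
-23 45 1 stand L [491. 157. 240.] [ 23. -18. 114. -38.  56. 150.] 0.0
-23 45 1 slid L [503. -46. 240.] [ -5. -25. 119. -18.  44. 117.] 0.0
-23 60 0 lie L [354. 214. 193.] [ 36. -29. 124. -27.  71. -25.] 0.0
-23 60 0 stand L [522. 144. 266.] [ 18. -12. 104. -21.  66. -45.] 0.0
-23 60 0 slid L [534. -59. 266.] [ -8. -16. 107.  -9.  60. -72.] 0.0
-23 60 1 lie L [354. 214. 193.] [ 35. -29. 124. -25.  70. 152.] 1.02
-23 60 1 stand L [522. 144. 266.] [ 18. -12. 104. -21.  66. 135.] 0.0
-23 60 1 slid L [534. -59. 266.] [ -8. -16. 107.  -9.  60. 108.] 0.0
```

Run:
```python
from h import *
R=tilt_R(-23,45); z=R.apply([0,0,1]); G=np.array([410,136,48])+50.5*np.array([.387,.922,0])
t=G-163*z-70*z; print(t); rows(t,R,10); print(pose()[1].as_matrix().round(2))
```

```text
[277.88491281 246.93625092 212.75588002]
10 rows d [ 0.533 -0.005  0.614] r [ 0.039 -0.932 -0.297]
[[-0.64  0.7  -0.32]
 [ 0.56  0.71  0.43]
 [ 0.52  0.1  -0.85]]
```

```bash
python3 -m handwheel '[{"dx":0.53,"dy":0,"dz":0.61,"rx":0.04,"ry":-0.93,"rz":-0.3},{"dx":0.53,"dy":0,"dz":0.61,"rx":0.04,"ry":-0.93,"rz":-0.3},{"dx":0.53,"dy":0,"dz":0.61,"rx":0.04,"ry":-0.93,"rz":-0.3},{"dx":0.53,"dy":0,"dz":0.61,"rx":0.04,"ry":-0.93,"rz":-0.3},{"dx":0.53,"dy":0,"dz":0.61,"rx":0.04,"ry":-0.93,"rz":-0.3}]' 40 8
python3 -m handwheel '[{"dx":0.53,"dy":0,"dz":0.61,"rx":0.04,"ry":-0.93,"rz":-0.3},{"dx":0.53,"dy":0,"dz":0.61,"rx":0.04,"ry":-0.93,"rz":-0.3},{"dx":0.53,"dy":0,"dz":0.61,"rx":0.04,"ry":-0.93,"rz":-0.3},{"dx":0.53,"dy":0,"dz":0.61,"rx":0.04,"ry":-0.93,"rz":-0.3},{"dx":0.53,"dy":0,"dz":0.61,"rx":0.04,"ry":-0.93,"rz":-0.3}]'
python3 - <<'E'
from h import *
c=r.camera('wrist');save(c,'w2.png');places(c,['jug','jug_rim','jug_handle'])
p,R=pose();print(p.round(0),R.as_matrix().round(2).tolist())
for q in ([410,136,52],[410,136,104],[430,184,52],[390,88,52]): print(q,px(c,q).round(0))
E
```

```text
time_s: 6.2
eef_pos: [329.0, 203.6, 401.6]
ee_rot: [173.4, 7.5, 146.3]
ft_force: [-0.1, -0.3, -0.0]
gripper_width: 0.42
grasp_force: 0.0
time_s: 6.7
eef_pos: [281.5, 247.4, 213.1]
ee_rot: [-179.8, 45.3, 157.4]
ft_force: [1.0, 0.6, -0.5]
gripper_width: 0.456
grasp_force: 0.0
jug_rim 0.71 [410. 136.  51.]
jug_handle 0.69 [432.  47.   7.]
[282. 247. 214.] [[-0.65, 0.39, 0.65], [0.27, 0.92, -0.28], [-0.71, -0.01, -0.71]]
[410, 136, 52] [230. 269.]
[410, 136, 104] [217. 365.]
[430, 184, 52] [324. 269.]
[390, 88, 52] [136. 269.]
```

View pics/w2.png

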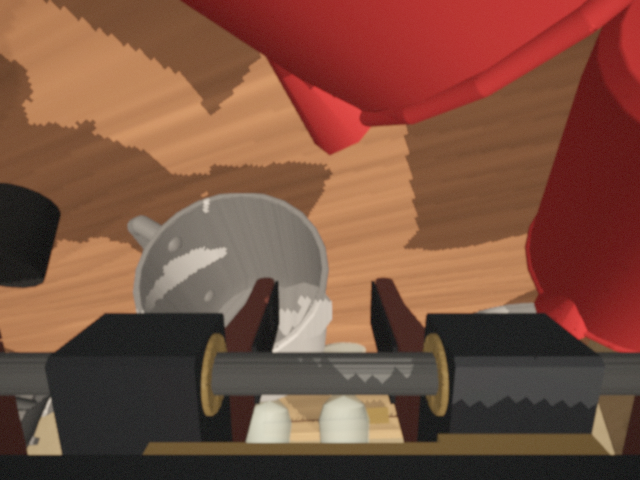

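The wrist view shows the mouth ellipse centred at (232,270), from column 135 to 328, as predicted (136 to 324). The lip is at lower right and the fingers are lined up to straddle the right-hand wall. I go in.

Run:
```python
from h import *
R=tilt_R(-23,45); z=R.apply([0,0,1]); G=np.array([432.3,181.4,48])
rows(G-163*z,R,5)
```

```text
5 rows d [ 0.006 -0.006  0.281] r [-0.005 -0.004  0.005]
```

```bash
python3 -m handwheel '[{"dx":0.006,"dy":-0.006,"dz":0.28,"rx":0,"ry":0,"rz":0},{"dx":0.006,"dy":-0.006,"dz":0.28,"rx":0,"ry":0,"rz":0},{"dx":0.006,"dy":-0.006,"dz":0.28,"rx":0,"ry":0,"rz":0},{"dx":0.006,"dy":-0.006,"dz":0.28,"rx":0,"ry":0,"rz":0},{"dx":0.006,"dy":-0.006,"dz":0.28,"rx":0,"ry":0,"rz":0}]'
python3 -m handwheel '[{"dx":0,"dy":0,"dz":0,"rx":0,"ry":0,"rz":0},{"dx":0,"dy":0,"dz":0,"rx":0,"ry":0,"rz":0},{"dx":0,"dy":0,"dz":0,"rx":0,"ry":0,"rz":0},{"dx":0,"dy":0,"dz":0,"rx":0,"ry":0,"rz":0},{"dx":0,"dy":0,"dz":0,"rx":0,"ry":0,"rz":0}]' 0 8
python3 - <<'E'
from h import *
c=r.camera('scene');save(c,'s3.png')
x=cv2.imread('pics/s3.png')[130:310,260:500];cv2.imwrite('pics/s3c.png',cv2.resize(x,(720,540)))
s=r.read_state();print(s['eef_pos'],s['ft_force'],s['grasp_force'],s['gripper_width']*88)
E
```

```text
time_s: 7.4
eef_pos: [328.9, 226.8, 167.8]
ee_rot: [179.7, 45.0, 156.6]
ft_force: [-0.4, -0.2, -0.3]
gripper_width: 0.456
grasp_force: 0.0
time_s: 7.9
eef_pos: [326.7, 226.6, 164.1]
ee_rot: [-179.7, 45.1, 157.2]
ft_force: [-1.8, -0.3, 3.7]
gripper_width: 0.084
grasp_force: 7.6
[326.70011761 226.66242587 164.08537735] [-1.81282472  0.09685914  3.41815274] 7.582235017471248 7.176115932538955
```

View pics/s3c.png

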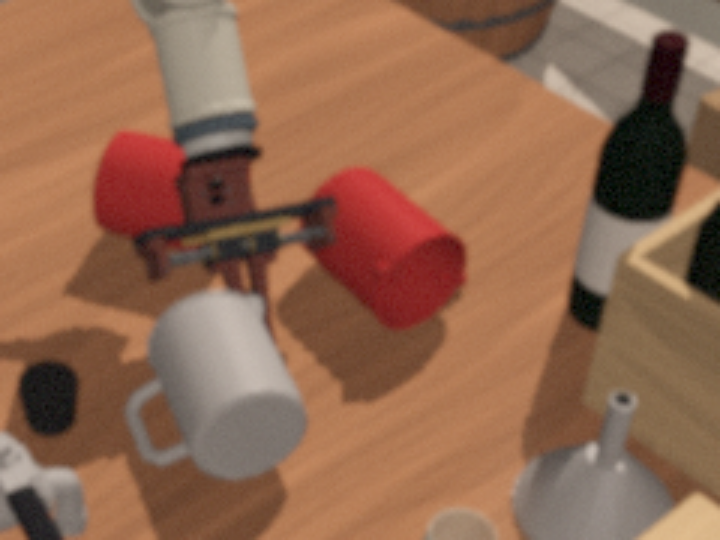

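Run:
```python
import numpy as np
P=lambda t:np.array([124*np.cos(t)-48*np.sin(t),124*np.sin(t)+48*np.cos(t)])
for k in range(15):
    D=P(np.radians(6*k+6))-P(np.radians(6*k)); D/=2; print(6*k,(np.array([.707*(D[0]-D[1]),-.707*(D.sum())])/50).round(3))
```

```text
0 [-0.13 -0.05]
6 [-0.135 -0.036]
12 [-0.138 -0.021]
18 [-0.139 -0.007]
24 [-0.139  0.008]
30 [-0.137  0.022]
36 [-0.134  0.036]
42 [-0.13  0.05]
48 [-0.124  0.064]
54 [-0.116  0.076]
60 [-0.108  0.088]
66 [-0.098  0.099]
72 [-0.087  0.108]
78 [-0.075  0.117]
84 [-0.063  0.124]
```

```bash
python3 -m handwheel '[{"dx":-0.13,"dy":0,"dz":-0.05,"rx":0,"ry":0,"rz":0},{"dx":-0.13,"dy":0,"dz":-0.05,"rx":0,"ry":0,"rz":0},{"dx":-0.135,"dy":0,"dz":-0.036,"rx":0,"ry":0,"rz":0},{"dx":-0.135,"dy":0,"dz":-0.036,"rx":0,"ry":0,"rz":0},{"dx":-0.138,"dy":0,"dz":-0.021,"rx":0,"ry":0,"rz":0}]'
python3 -m handwheel '[{"dx":-0.138,"dy":0,"dz":-0.021,"rx":0,"ry":0,"rz":0},{"dx":-0.139,"dy":0,"dz":-0.007,"rx":0,"ry":0,"rz":0},{"dx":-0.139,"dy":0,"dz":-0.007,"rx":0,"ry":0,"rz":0},{"dx":-0.139,"dy":0,"dz":0.008,"rx":0,"ry":0,"rz":0},{"dx":-0.139,"dy":0,"dz":0.008,"rx":0,"ry":0,"rz":0}]'
python3 - <<'E'
from h import *
c=r.camera('scene');save(c,'s4.png')
x=cv2.imread('pics/s4.png')[130:310,260:500];cv2.imwrite('pics/s4c.png',cv2.resize(x,(720,540)))
E
```

```text
time_s: 8.45
eef_pos: [342.4, 219.7, 194.0]
ee_rot: [-179.6, 45.0, 157.2]
ft_force: [-0.7, -0.6, -0.9]
gripper_width: 0.063
grasp_force: 7.7
time_s: 8.95
eef_pos: [364.6, 210.7, 219.6]
ee_rot: [-179.7, 45.0, 157.2]
ft_force: [-2.3, 1.2, 1.7]
gripper_width: 0.059
grasp_force: 8.1
```

View pics/s4c.png

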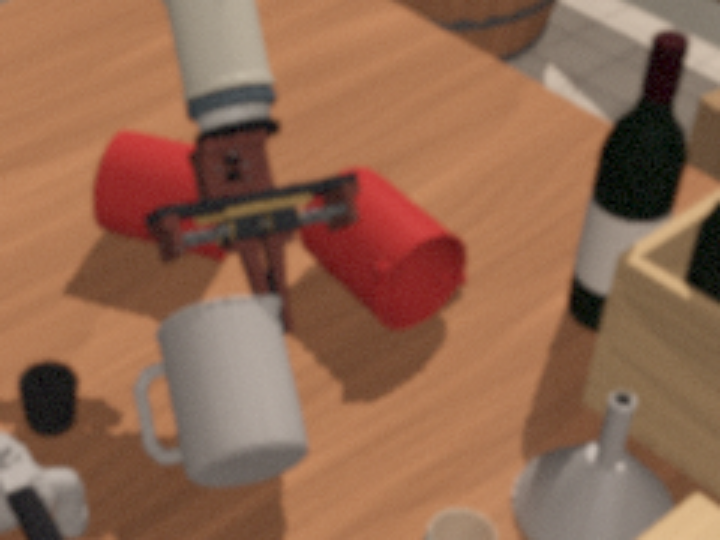

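The jug (crop (235,390)) is rising cleanly to about 30° and pivoting in the grip. I continue, slower past the tipping point.

```bash
python3 -m handwheel '[{"dx":-0.137,"dy":0,"dz":0.022,"rx":0,"ry":0,"rz":0},{"dx":-0.137,"dy":0,"dz":0.022,"rx":0,"ry":0,"rz":0},{"dx":-0.134,"dy":0,"dz":0.036,"rx":0,"ry":0,"rz":0},{"dx":-0.134,"dy":0,"dz":0.036,"rx":0,"ry":0,"rz":0},{"dx":-0.13,"dy":0,"dz":0.05,"rx":0,"ry":0,"rz":0}]'
python3 -m handwheel '[{"dx":-0.13,"dy":0,"dz":0.05,"rx":0,"ry":0,"rz":0},{"dx":-0.062,"dy":0,"dz":0.032,"rx":0,"ry":0,"rz":0},{"dx":-0.062,"dy":0,"dz":0.032,"rx":0,"ry":0,"rz":0},{"dx":-0.062,"dy":0,"dz":0.032,"rx":0,"ry":0,"rz":0},{"dx":-0.062,"dy":0,"dz":0.032,"rx":0,"ry":0,"rz":0}]'
python3 -m handwheel '[{"dx":-0.058,"dy":0,"dz":0.038,"rx":0,"ry":0,"rz":0},{"dx":-0.058,"dy":0,"dz":0.038,"rx":0,"ry":0,"rz":0},{"dx":-0.058,"dy":0,"dz":0.038,"rx":0,"ry":0,"rz":0},{"dx":-0.058,"dy":0,"dz":0.038,"rx":0,"ry":0,"rz":0},{"dx":-0.054,"dy":0,"dz":0.044,"rx":0,"ry":0,"rz":0}]'
python3 -m handwheel '[{"dx":-0.054,"dy":0,"dz":0.044,"rx":0,"ry":0,"rz":0},{"dx":-0.054,"dy":0,"dz":0.044,"rx":0,"ry":0,"rz":0},{"dx":-0.054,"dy":0,"dz":0.044,"rx":0,"ry":0,"rz":0},{"dx":-0.049,"dy":0,"dz":0.05,"rx":0,"ry":0,"rz":0},{"dx":-0.049,"dy":0,"dz":0.05,"rx":0,"ry":0,"rz":0}]'
python3 - <<'E'
from h import *
for n in ('scene','top'):
    c=r.camera(n);save(c,n[0]+'5.png');places(c,['jug','jug_rim'])
E
```

```text
time_s: 9.5
eef_pos: [392.2, 199.1, 237.8]
ee_rot: [-179.7, 45.1, 157.2]
ft_force: [-3.0, 3.7, 5.6]
gripper_width: 0.056
grasp_force: 8.1
time_s: 10.0
eef_pos: [410.4, 191.4, 245.2]
ee_rot: [-179.7, 45.2, 157.2]
ft_force: [-1.8, 3.2, 5.3]
gripper_width: 0.051
grasp_force: 8.1
time_s: 10.5
eef_pos: [426.2, 184.8, 248.5]
ee_rot: [-179.8, 45.2, 157.2]
ft_force: [0.5, 1.9, 5.9]
gripper_width: 0.052
grasp_force: 8.2
time_s: 11.0
eef_pos: [442.3, 177.9, 249.7]
ee_rot: [-179.8, 45.2, 157.2]
ft_force: [0.3, 2.9, 6.6]
gripper_width: 0.055
grasp_force: 8.3
jug 0.84 [572.  55.  25.]
jug 0.83 [ 316. -127.   50.]
jug_rim 0.85 [486. 343.  52.]
jug_rim 0.81 [288. 280.  55.]
jug 0.78 [175. 215.  51.]
jug 0.67 [ 317. -121.   54.]
jug_rim 0.84 [ 395. -225.   48.]
jug_rim 0.7 [528.  88. 139.]
```

```bash
python3 -m handwheel '[{"dx":-0.042,"dy":0,"dz":0.04,"rx":0,"ry":0,"rz":0},{"dx":-0.042,"dy":0,"dz":0.04,"rx":0,"ry":0,"rz":0},{"dx":-0.042,"dy":0,"dz":0.04,"rx":0,"ry":0,"rz":0},{"dx":-0.042,"dy":0,"dz":0.04,"rx":0,"ry":0,"rz":0},{"dx":-0.042,"dy":0,"dz":0.04,"rx":0,"ry":0,"rz":0}]'
python3 -m handwheel '[{"dx":-0.041,"dy":0,"dz":0.041,"rx":0,"ry":0,"rz":0},{"dx":-0.035,"dy":0,"dz":0.046,"rx":0,"ry":0,"rz":0},{"dx":-0.035,"dy":0,"dz":0.046,"rx":0,"ry":0,"rz":0},{"dx":-0.035,"dy":0,"dz":0.046,"rx":0,"ry":0,"rz":0},{"dx":-0.035,"dy":0,"dz":0.046,"rx":0,"ry":0,"rz":0}]'
python3 - <<'E'
from h import *
for n in ('scene','top'):
    c=r.camera(n);save(c,n[0]+'6.png');places(c,['jug','jug_rim'])
a,b=cv2.imread('pics/s6.png')[150:330,240:480],cv2.imread('pics/t6.png')[130:310,200:440]
cv2.imwrite('pics/s6c.png',np.hstack([cv2.resize(x,(400,300)) for x in (a,b)]))
E
```

```text
time_s: 11.8
eef_pos: [455.5, 172.0, 249.6]
ee_rot: [-179.7, 45.2, 157.2]
ft_force: [0.1, 0.5, 4.4]
gripper_width: 0.058
grasp_force: 8.4
time_s: 12.3
eef_pos: [468.7, 166.3, 247.9]
ee_rot: [-179.7, 45.2, 157.2]
ft_force: [1.1, 0.5, 5.2]
gripper_width: 0.055
grasp_force: 8.6
jug 0.83 [356. 358.  55.]
jug 0.75 [576.  56.   9.]
jug_rim 0.96 [558.  73. 137.]
jug_rim 0.93 [488. 342.  57.]
jug 0.98 [581.  53.   8.]
jug 0.72 [ 314. -121.   54.]
jug_rim 0.93 [ 393. -228.   49.]
jug_rim 0.77 [555.  74. 137.]
```

View pics/s6c.png

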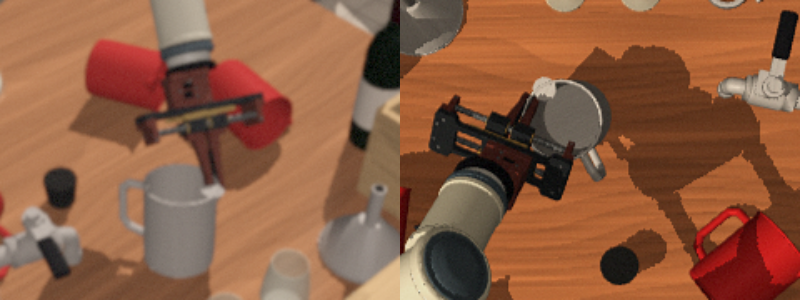

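Both views show the jug nearly upright (scene crop (180,220)), the tap lever square across the pipe and nothing else disturbed. I finish the last ~12° slowly.

```bash
python3 -m handwheel '[{"dx":-0.028,"dy":-0.01,"dz":0.05,"rx":0,"ry":0,"rz":0},{"dx":-0.028,"dy":-0.01,"dz":0.05,"rx":0,"ry":0,"rz":0},{"dx":-0.028,"dy":-0.01,"dz":0.05,"rx":0,"ry":0,"rz":0},{"dx":-0.028,"dy":-0.01,"dz":0.05,"rx":0,"ry":0,"rz":0},{"dx":-0.028,"dy":-0.01,"dz":0.05,"rx":0,"ry":0,"rz":0}]'
python3 -m handwheel '[{"dx":-0.017,"dy":0,"dz":0.033,"rx":0,"ry":0,"rz":0},{"dx":-0.017,"dy":0,"dz":0.033,"rx":0,"ry":0,"rz":0},{"dx":-0.017,"dy":0,"dz":0.033,"rx":0,"ry":0,"rz":0},{"dx":-0.017,"dy":0,"dz":0.033,"rx":0,"ry":0,"rz":0},{"dx":0,"dy":0,"dz":0,"rx":0,"ry":0,"rz":0}]'
python3 - <<'E'
from h import *
for n in ('scene','top'):
    c=r.camera(n);save(c,n[0]+'7.png');places(c,['jug','jug_rim'])
print(r.read_state()['ft_force'],r.read_state()['torque'])
E
```

```text
time_s: 13.1
eef_pos: [480.7, 158.6, 244.9]
ee_rot: [-179.7, 45.3, 157.2]
ft_force: [1.6, -0.3, 8.1]
gripper_width: 0.06
grasp_force: 8.8
time_s: 13.6
eef_pos: [487.3, 155.6, 243.1]
ee_rot: [-179.7, 45.3, 157.2]
ft_force: [1.0, -0.7, 8.8]
gripper_width: 0.059
grasp_force: 8.9
jug 0.92 [ 316. -128.   53.]
jug 0.89 [578.  54.   4.]
jug_rim 0.96 [579.  63. 126.]
jug_rim 0.85 [285. 283.  56.]
jug 0.92 [579.  55.   3.]
jug 0.87 [359. 361.  50.]
jug_rim 0.8 [576.  66. 128.]
jug_rim 0.74 [ 396. -226.   49.]
[ 1.29665448 -1.31198814  8.50702578] [-0.36626105 -0.61363006  0.03689333]
```

```bash
python3 -m handwheel '[{"dx":-0.011,"dy":-0.032,"dz":0.006,"rx":0,"ry":0,"rz":0},{"dx":-0.011,"dy":-0.032,"dz":0.006,"rx":0,"ry":0,"rz":0},{"dx":-0.011,"dy":-0.032,"dz":0.006,"rx":0,"ry":0,"rz":0},{"dx":-0.011,"dy":-0.032,"dz":0.006,"rx":0,"ry":0,"rz":0},{"dx":-0.011,"dy":-0.032,"dz":0.006,"rx":0,"ry":0,"rz":0}]'
python3 - <<'E'
from h import *
for n in ('scene','top'):
    c=r.camera(n);save(c,n[0]+'8.png');places(c,['jug','jug_rim'])
    if n=='scene':
        for m in r.silhouettes(c,'jug'):
            M=m['mask']; ys,xs=np.where(M); print(m['confidence'],xs.mean().round(),ys.mean().round(),c['img'][M].mean(0).round())
            if abs(c['img'][M].mean(0)[0]-c['img'][M].mean(0)[1])<30:
                for y in range(ys.min(),ys.max()+1,6):
                    k=xs[ys==y]; print(y,k.min(),k.max())
        b=np.array([581,50,0.]);print(px(c,b),px(c,b+[0,0,130]))
E
```

```text
time_s: 14.4
eef_pos: [486.9, 147.7, 243.9]
ee_rot: [-179.9, 45.3, 157.2]
ft_force: [4.7, 2.7, 6.8]
gripper_width: 0.068
grasp_force: 8.6
jug 0.82 [353. 360.  56.]
jug 0.72 [174. 219.  52.]
jug_rim 0.98 [577.  56. 132.]
jug_rim 0.76 [286. 282.  55.]
0.91 234.0 280.0 [141.  48.  44.]
0.86 390.0 210.0 [154.  49.  46.]
0.78 344.0 288.0 [130. 119. 111.]
255 340 353
261 329 359
267 311 361
273 311 371
279 311 372
285 312 369
291 318 368
297 325 368
303 326 367
309 327 366
315 329 364
321 337 354
0.78 315.0 195.0 [153.  47.  44.]
[344.97911011 309.43943276] [346.97324386 272.47460805]
jug 0.81 [ 312. -122.   52.]
jug 0.73 [176. 218.  51.]
jug_rim 0.8 [ 396. -228.   50.]
jug_rim 0.76 [575.  56. 131.]
```

Run:
```python
from h import *
p,R0=pose(); G=p+163*R0.apply([0,0,1]); print(G.round(1))
R=tilt_R(-23,32); t=G+[13,-191,0.5]-163*R.apply([0,0,1]); rows(t,R,25); print(ik(t,R))
s=r.read_state();print(s['ft_force'])
```

```text
[593.5 102.5 129.2]
25 rows d [-0.015 -0.137  0.054] r [-0.    -0.064  0.001]
(array([ -2., -31., 129., -36.,  31., -47.]), np.float64(0.0))
[3.97322658 2.17458069 6.57232497]
```

```bash
for i in 1; do :; done; python3 -m handwheel '[{"dx":-0.015,"dy":-0.137,"dz":0.054,"rx":0,"ry":-0.064,"rz":0},{"dx":-0.015,"dy":-0.137,"dz":0.054,"rx":0,"ry":-0.064,"rz":0},{"dx":-0.015,"dy":-0.137,"dz":0.054,"rx":0,"ry":-0.064,"rz":0},{"dx":-0.015,"dy":-0.137,"dz":0.054,"rx":0,"ry":-0.064,"rz":0},{"dx":-0.015,"dy":-0.137,"dz":0.054,"rx":0,"ry":-0.064,"rz":0}]'
python3 - <<'E'
from h import *
p,R0=pose(); print((p+163*R0.apply([0,0,1])).round(1),r.read_state()['ft_force'])
for n in ('scene','top'):
    c=r.camera(n);save(c,n[0]+'9.png');places(c,['jug','jug_rim'])
E
```

```text
time_s: 15.25
eef_pos: [484.8, 112.3, 238.0]
ee_rot: [179.9, 47.9, 157.1]
ft_force: [-0.1, 9.0, 9.3]
gripper_width: 0.077
grasp_force: 8.1
[596.3  65.5 128.8] [-0.07854205  8.98209197  9.25936911]
jug 0.85 [177. 222.  54.]
jug 0.76 [ 314. -124.   53.]
jug_rim 0.87 [288. 282.  52.]
jug_rim 0.69 [485. 346.  54.]
jug 0.94 [ 314. -124.   52.]
jug 0.8 [356. 356.  53.]
jug_rim 0.94 [574.  18. 129.]
jug_rim 0.63 [ 394. -225.   51.]
```

```bash
python3 -m handwheel '[{"dx":-0.019,"dy":-0.137,"dz":0.051,"rx":0,"ry":-0.064,"rz":0},{"dx":-0.019,"dy":-0.137,"dz":0.051,"rx":0,"ry":-0.064,"rz":0},{"dx":-0.015,"dy":-0.137,"dz":0.054,"rx":0,"ry":-0.064,"rz":0},{"dx":-0.015,"dy":-0.137,"dz":0.054,"rx":0,"ry":-0.064,"rz":0},{"dx":-0.015,"dy":-0.137,"dz":0.054,"rx":0,"ry":-0.064,"rz":0}]'
python3 -m handwheel '[{"dx":-0.015,"dy":-0.137,"dz":0.054,"rx":0,"ry":-0.064,"rz":0},{"dx":-0.015,"dy":-0.137,"dz":0.054,"rx":0,"ry":-0.064,"rz":0},{"dx":-0.015,"dy":-0.137,"dz":0.054,"rx":0,"ry":-0.064,"rz":0},{"dx":-0.015,"dy":-0.137,"dz":0.054,"rx":0,"ry":-0.064,"rz":0},{"dx":-0.015,"dy":-0.137,"dz":0.054,"rx":0,"ry":-0.064,"rz":0}]'
python3 - <<'E'
from h import *
p,R0=pose(); print((p+163*R0.apply([0,0,1])).round(1),r.read_state()['ft_force'])
for n in ('scene','top'):
    c=r.camera(n);save(c,n[0]+'10.png');places(c,['jug','jug_rim','jug_handle','spout'])
E
```

```text
time_s: 16.05
eef_pos: [482.9, 75.6, 232.2]
ee_rot: [180.0, 50.5, 157.2]
ft_force: [-0.0, 7.5, 8.4]
gripper_width: 0.079
grasp_force: 8.4
time_s: 16.55
eef_pos: [481.7, 39.2, 227.8]
ee_rot: [179.9, 53.2, 157.2]
ft_force: [1.6, 10.5, 12.8]
gripper_width: 0.101
grasp_force: 8.3
[602.  -11.2 130. ] [ 1.56893047 10.54619402 12.82823632]
jug 0.78 [575. -46.   9.]
jug 0.61 [173. 218.  53.]
jug_rim 0.82 [286. 281.  56.]
jug_rim 0.81 [485. 345.  55.]
jug_handle 0.81 [493. -73.  78.]
jug_handle 0.8 [442. 425.   5.]
spout 0.83 [ 593. -138.  163.]
spout 0.64 [582. 498.   1.]
jug 0.85 [577. -49.  -1.]
jug 0.61 [175. 214.  50.]
jug_rim 0.92 [291. 279.  51.]
jug_rim 0.8 [578. -53. 134.]
jug_handle 0.84 [440. 419.   6.]
jug_handle 0.72 [207. 319.   6.]
spout 0.89 [ 588. -137.  165.]
spout 0.31 [ 669. -204.  252.]
```

Pushing at the rim loads the jug toward tipping, since friction is about 0.6. I back off, release, and push low with the open fingers as a cradle instead.

```bash
python3 -m handwheel '[{"dx":0,"dy":0.02,"dz":0,"rx":0,"ry":0,"rz":0},{"dx":-0.008,"dy":0.02,"dz":-0.006,"rx":0,"ry":0,"rz":0},{"dx":-0.008,"dy":0.02,"dz":-0.006,"rx":0,"ry":0,"rz":0},{"dx":0,"dy":0,"dz":0,"rx":0,"ry":0,"rz":0},{"dx":0,"dy":0,"dz":0,"rx":0,"ry":0,"rz":0}]'
python3 - <<'E'
from h import *
print(r.read_state()['ft_force'])
c=r.camera('top');places(c,['jug','jug_rim'])
rng=np.random.default_rng(1)
S=[r.read_state()['joint_positions']]+[rng.uniform(LO,HI)*0.6+0.4*(LO+HI)/2 for _ in range(12)]
sp=np.array([589.5,-137,0]);C=np.array([577,-49,0]);t=(sp-C)/np.linalg.norm(sp-C);az=np.degrees(np.arctan2(t[1],t[0]))
for a in (az,az+20,az+40):
 for dn in (45,60):
  for nm,Q,b in (('start',C,92),('end',sp,62)):
   for f in (0,1):
    R=tilt_R(a,dn);R=R*FL if f else R; tt=np.array([np.cos(np.radians(a)),np.sin(np.radians(a)),0])
    p=Q-b*tt+[0,0,50]-163*R.apply([0,0,1]); print(round(a),dn,nm,f,p.round(),*ik(p,R,S))
E
```

```text
time_s: 17.55
eef_pos: [482.1, 41.5, 226.5]
ee_rot: [-179.8, 52.9, 157.3]
ft_force: [0.4, 5.8, 5.1]
gripper_width: 0.096
grasp_force: 8.0
[0.43656725 5.77624752 5.13330524]
jug 0.89 [ 313. -119.   52.]
jug 0.8 [577. -52.   0.]
jug_rim 0.96 [294. 275.  50.]
jug_rim 0.72 [576. -56. 131.]
-82 45 start 0 [548. 156. 165.] [ 24.  13.  92. -43.  90.  22.] 0.0
-82 45 start 1 [548. 156. 165.] [  25.   13.   93.  -44.   90. -152.] 5.55
-82 45 end 0 [565.  38. 165.] [ 12.   9.  97. -45.  82.  14.] 0.0
-82 45 end 1 [565.  38. 165.] [  14.    9.   98.  -50.   82. -152.] 22.58
-82 60 start 0 [553. 123. 191.] [ 17.   7.  93. -30.  86.  13.] 0.0
-82 60 start 1 [553. 123. 191.] [  19.    7.   94.  -34.   85. -152.] 27.26
-82 60 end 0 [569.   5. 191.] [  6.   5.  95. -30.  80.   3.] 0.0
-82 60 end 1 [569.   5. 191.] [   9.    5.   98.  -41.   78. -152.] 68.56
-62 45 start 0 [479. 134. 165.] [ 25.  -4. 110. -46.  77.   9.] 0.0
-62 45 start 1 [479. 134. 165.] [  28.   -2.  111.  -54.   77. -152.] 34.83
-62 45 end 0 [506.  19. 165.] [ 11.  -7. 113. -47.  67.  -0.] 0.0
-62 45 end 1 [506.  19. 165.] [  6. -11. 113. -31.  62. 152.] 58.32
-62 60 start 0 [495. 104. 191.] [ 17.  -7. 107. -30.  76.  -4.] 0.0
-62 60 start 1 [495. 104. 191.] [ 13. -10. 107. -19.  73. 152.] 53.54
-62 60 end 0 [522. -10. 191.] [  3.  -7. 107. -29.  69. -17.] 0.0
-62 60 end 1 [522. -10. 191.] [  1.  -8. 107. -23.  68. 152.] 11.19
-42 45 start 0 [423.  89. 165.] [ 22. -24. 126. -45.  63. -10.] 0.0
-42 45 start 1 [423.  89. 165.] [ 17. -27. 127. -34.  59. 152.] 19.82
-42 45 end 0 [458. -19. 165.] [  4. -24. 126. -41.  51. -25.] 0.0
-42 45 end 1 [458. -19. 165.] [  3. -25. 126. -39.  51. 152.] 0.49
-42 60 start 0 [448.  67. 191.] [ 13. -22. 119. -26.  67. -28.] 0.0
-42 60 start 1 [448.  67. 191.] [ 13. -22. 119. -26.  67. 152.] 0.01
-42 60 end 0 [483. -41. 191.] [ -3. -19. 117. -22.  60. -43.] 0.0
-42 60 end 1 [483. -41. 191.] [ -3. -19. 117. -22.  60. 137.] 0.0
```

```bash
python3 -m handwheel '[{"dx":-0.012,"dy":0.03,"dz":-0.009,"rx":0,"ry":0,"rz":0},{"dx":-0.012,"dy":0.03,"dz":-0.009,"rx":0,"ry":0,"rz":0},{"dx":0,"dy":0,"dz":0,"rx":0,"ry":0,"rz":0},{"dx":0,"dy":0,"dz":0,"rx":0,"ry":0,"rz":0},{"dx":0,"dy":0,"dz":0,"rx":0,"ry":0,"rz":0}]' - 4
python3 -m handwheel '[{"dx":0,"dy":0,"dz":0,"rx":0,"ry":0,"rz":0},{"dx":0,"dy":0,"dz":0,"rx":0,"ry":0,"rz":0},{"dx":0,"dy":0,"dz":0,"rx":0,"ry":0,"rz":0},{"dx":0,"dy":0,"dz":0,"rx":0,"ry":0,"rz":0},{"dx":0,"dy":0,"dz":0,"rx":0,"ry":0,"rz":0}]' 34 4
python3 -m handwheel '[{"dx":-0.1,"dy":0,"dz":-0.07,"rx":0,"ry":0,"rz":0},{"dx":-0.2,"dy":0,"dz":-0.15,"rx":0,"ry":0,"rz":0},{"dx":-0.3,"dy":0,"dz":-0.22,"rx":0,"ry":0,"rz":0},{"dx":-0.3,"dy":0,"dz":-0.3,"rx":0,"ry":0,"rz":0},{"dx":0,"dy":0,"dz":-0.6,"rx":0,"ry":0,"rz":0}]'
python3 - <<'E'
from h import *
for n in ('scene','top'):
    c=r.camera(n);save(c,n[0]+'11.png');places(c,['jug','jug_rim'])
E
```

```text
time_s: 18.2
eef_pos: [482.5, 43.7, 226.0]
ee_rot: [-179.5, 52.6, 157.3]
ft_force: [0.0, 2.8, 0.7]
gripper_width: 0.098
grasp_force: 4.2
time_s: 18.7
eef_pos: [482.5, 43.7, 226.4]
ee_rot: [-179.5, 52.7, 157.3]
ft_force: [-0.3, -0.5, -0.0]
gripper_width: 0.388
grasp_force: 0.0
time_s: 19.2
eef_pos: [459.2, 53.9, 305.5]
ee_rot: [-179.6, 52.8, 157.2]
ft_force: [0.8, -0.9, 0.9]
gripper_width: 0.389
grasp_force: 0.0
jug 0.92 [ 315. -128.   52.]
jug 0.83 [580. -49.   3.]
jug_rim 0.69 [486. 346.  54.]
jug_rim 0.65 [287. 280.  57.]
jug 0.89 [358. 361.  47.]
jug 0.82 [171. 217.  48.]
jug_rim 0.64 [296. 278.  50.]
jug_rim 0.58 [ 395. -226.   48.]
```

Run:
```python
from h import *
C=np.array([579,-50,0.]);sp=np.array([589.5,-137,0]);t=(sp-C)/np.linalg.norm(sp-C);az=np.degrees(np.arctan2(t[1],t[0]));print(az)
R=tilt_R(az,45);z=R.apply([0,0,1])
p1=C-85*t+[0,0,50]-163*z; p0=p1-20*t+[0,0,70]
rows(p0,R,10); rows(p1,R,5,p0,R); print(p0,p1)
```

```text
-83.11827636936306
10 rows d [0.142 0.301 0.046] r [0.564 0.088 0.497]
5 rows d [ 0.141 -0.     0.255] r [0. 0. 0.]
[552.60860259 168.67157854 235.25840533] [555.00500579 148.81566628 165.25840533]
```

```bash
python3 -m handwheel '[{"dx":0.142,"dy":0.301,"dz":0.046,"rx":0.564,"ry":0.088,"rz":0.497},{"dx":0.142,"dy":0.301,"dz":0.046,"rx":0.564,"ry":0.088,"rz":0.497},{"dx":0.142,"dy":0.301,"dz":0.046,"rx":0.564,"ry":0.088,"rz":0.497},{"dx":0.142,"dy":0.301,"dz":0.046,"rx":0.564,"ry":0.088,"rz":0.497},{"dx":0.142,"dy":0.301,"dz":0.046,"rx":0.564,"ry":0.088,"rz":0.497}]' 60 20
python3 -m handwheel '[{"dx":0.142,"dy":0.301,"dz":0.046,"rx":0.564,"ry":0.088,"rz":0.497},{"dx":0.142,"dy":0.301,"dz":0.046,"rx":0.564,"ry":0.088,"rz":0.497},{"dx":0.142,"dy":0.301,"dz":0.046,"rx":0.564,"ry":0.088,"rz":0.497},{"dx":0.142,"dy":0.301,"dz":0.046,"rx":0.564,"ry":0.088,"rz":0.497},{"dx":0.142,"dy":0.301,"dz":0.046,"rx":0.564,"ry":0.088,"rz":0.497}]'
python3 - <<'E'
from h import *
c=r.camera('top');places(c,['jug','jug_rim'])
c=r.camera('wrist');places(c,['jug','jug_rim','spout'])
C=np.array([579,-50,0.]);sp=np.array([589.5,-137,0]);t=(sp-C)/np.linalg.norm(sp-C);az=np.degrees(np.arctan2(t[1],t[0]))
R=tilt_R(az,45);z=R.apply([0,0,1])
p1=C-85*t+[0,0,50]-163*z; rows(p1,R,5)
E
```

```text
time_s: 20.0
eef_pos: [491.3, 123.6, 266.7]
ee_rot: [178.8, 48.9, 125.8]
ft_force: [0.9, 0.2, -0.0]
gripper_width: 0.684
grasp_force: 0.0
time_s: 20.5
eef_pos: [553.2, 168.8, 233.3]
ee_rot: [-179.8, 45.1, 96.8]
ft_force: [-0.3, 0.2, 0.1]
gripper_width: 0.682
grasp_force: 0.0
jug 0.88 [579. -51.  -1.]
jug 0.58 [ 314. -121.   53.]
jug_rim 0.87 [575. -43. 129.]
jug_rim 0.59 [ 396. -224.   49.]
jug 0.61 [581. -46.  -1.]
jug_rim 0.87 [578. -48. 127.]
5 rows d [0.145 0.002 0.255] r [0.002 0.002 0.   ]
```

```bash
python3 -m handwheel '[{"dx":0.145,"dy":0.002,"dz":0.255,"rx":0,"ry":0,"rz":0},{"dx":0.145,"dy":0.002,"dz":0.255,"rx":0,"ry":0,"rz":0},{"dx":0.145,"dy":0.002,"dz":0.255,"rx":0,"ry":0,"rz":0},{"dx":0.145,"dy":0.002,"dz":0.255,"rx":0,"ry":0,"rz":0},{"dx":0.145,"dy":0.002,"dz":0.255,"rx":0,"ry":0,"rz":0}]'
python3 -m handwheel '[{"dx":-0.1,"dy":0,"dz":0.1,"rx":0,"ry":0,"rz":0},{"dx":-0.1,"dy":0,"dz":0.1,"rx":0,"ry":0,"rz":0},{"dx":-0.07,"dy":0,"dz":0.07,"rx":0,"ry":0,"rz":0},{"dx":-0.07,"dy":0,"dz":0.07,"rx":0,"ry":0,"rz":0},{"dx":-0.07,"dy":0,"dz":0.07,"rx":0,"ry":0,"rz":0}]'
python3 -m handwheel '[{"dx":-0.1,"dy":0,"dz":0.1,"rx":0,"ry":0,"rz":0},{"dx":-0.1,"dy":0,"dz":0.1,"rx":0,"ry":0,"rz":0},{"dx":-0.1,"dy":0,"dz":0.1,"rx":0,"ry":0,"rz":0},{"dx":-0.1,"dy":0,"dz":0.1,"rx":0,"ry":0,"rz":0},{"dx":-0.1,"dy":0,"dz":0.1,"rx":0,"ry":0,"rz":0}]'
python3 - <<'E'
from h import *
for n in ('scene','top'):
    c=r.camera(n);save(c,n[0]+'12.png');places(c,['jug','jug_rim','spout'])
E
```

```text
time_s: 21.35
eef_pos: [555.1, 148.7, 163.1]
ee_rot: [-180.0, 45.1, 96.9]
ft_force: [-0.6, 0.6, -0.0]
gripper_width: 0.684
grasp_force: 0.0
time_s: 21.85
eef_pos: [559.0, 120.4, 165.7]
ee_rot: [179.8, 45.0, 96.8]
ft_force: [0.1, 3.7, 0.3]
gripper_width: 0.679
grasp_force: 1.2
time_s: 22.35
eef_pos: [563.2, 84.8, 165.2]
ee_rot: [179.9, 45.1, 96.8]
ft_force: [-1.0, 4.5, 2.5]
gripper_width: 0.685
grasp_force: 1.9
jug 0.84 [ 313. -128.   53.]
jug 0.78 [175. 222.  53.]
jug_rim 0.86 [486. 344.  56.]
jug_rim 0.85 [585. -92. 131.]
spout 0.63 [ 592. -137.  161.]
jug 0.86 [ 315. -121.   50.]
jug 0.83 [357. 357.  51.]
jug_rim 0.91 [293. 280.  52.]
jug_rim 0.66 [ 395. -230.   50.]
spout 0.85 [ 590. -137.  168.]
```

```bash
python3 -m handwheel '[{"dx":-0.07,"dy":0,"dz":0.07,"rx":0,"ry":0,"rz":0},{"dx":-0.07,"dy":0,"dz":0.07,"rx":0,"ry":0,"rz":0},{"dx":-0.07,"dy":0,"dz":0.07,"rx":0,"ry":0,"rz":0},{"dx":-0.07,"dy":0,"dz":0.07,"rx":0,"ry":0,"rz":0},{"dx":-0.07,"dy":0,"dz":0.07,"rx":0,"ry":0,"rz":0}]'
python3 -m handwheel '[{"dx":-0.07,"dy":0,"dz":0.07,"rx":0,"ry":0,"rz":0},{"dx":-0.07,"dy":0,"dz":0.07,"rx":0,"ry":0,"rz":0},{"dx":-0.07,"dy":0,"dz":0.07,"rx":0,"ry":0,"rz":0},{"dx":-0.05,"dy":0,"dz":0.05,"rx":0,"ry":0,"rz":0},{"dx":0,"dy":0,"dz":0,"rx":0,"ry":0,"rz":0}]'
python3 - <<'E'
from h import *
for n in ('scene','top','scene','top'):
    c=r.camera(n);save(c,n[0]+'13.png');places(c,['jug','jug_rim','spout'])
p,R=pose();print(p+163*R.apply([0,0,1])+62*np.array([.12,-.99,0]))
E
```

```text
time_s: 23.25
eef_pos: [565.9, 60.3, 164.8]
ee_rot: [180.0, 45.0, 96.9]
ft_force: [0.8, 1.9, -0.5]
gripper_width: 0.682
grasp_force: 0.9
time_s: 23.75
eef_pos: [568.2, 41.9, 165.1]
ee_rot: [180.0, 45.1, 96.8]
ft_force: [-0.7, 0.5, 0.5]
gripper_width: 0.683
grasp_force: 0.2
jug 0.9 [ 588. -138.    4.]
jug 0.76 [ 312. -126.   52.]
jug_rim 0.92 [488. 343.  57.]
jug_rim 0.85 [ 592. -136.  131.]
spout 0.9 [ 593. -136.  164.]
spout 0.41 [768.  73.   1.]
jug 0.95 [176. 217.  47.]
jug 0.85 [ 317. -123.   53.]
jug_rim 0.86 [ 590. -135.  131.]
jug_rim 0.69 [ 397. -227.   49.]
spout 0.8 [ 589. -137.  166.]
jug 0.93 [ 312. -128.   52.]
jug 0.86 [174. 221.  53.]
jug_rim 0.89 [283. 281.  56.]
jug_rim 0.82 [484. 345.  55.]
jug 0.91 [ 589. -138.   -3.]
jug 0.84 [174. 216.  54.]
jug_rim 0.83 [ 587. -134.  131.]
jug_rim 0.79 [295. 278.  51.]
spout 0.8 [ 592. -135.  165.]
[ 589.46939405 -133.38269989   49.84624152]
```

The jug sits under the spout to within about 2 mm. I retreat and check.

```bash
python3 -m handwheel '[{"dx":0.1,"dy":0,"dz":-0.1,"rx":0,"ry":0,"rz":0},{"dx":0.3,"dy":0,"dz":-0.3,"rx":0,"ry":0,"rz":0},{"dx":0.4,"dy":0,"dz":-0.4,"rx":0,"ry":0,"rz":0},{"dx":0.4,"dy":0,"dz":-0.4,"rx":0,"ry":0,"rz":0},{"dx":0,"dy":0,"dz":-0.8,"rx":0,"ry":0,"rz":0}]'
python3 -m handwheel '[{"dx":0,"dy":0,"dz":-0.8,"rx":0,"ry":0,"rz":0},{"dx":0,"dy":0,"dz":-0.4,"rx":0,"ry":0,"rz":0},{"dx":0,"dy":0,"dz":0,"rx":0,"ry":0,"rz":0},{"dx":0,"dy":0,"dz":0,"rx":0,"ry":0,"rz":0},{"dx":0,"dy":0,"dz":0,"rx":0,"ry":0,"rz":0}]'
python3 - <<'E'
from h import *
for n in ('scene','top'):
    c=r.camera(n);save(c,n[0]+'14.png');places(c,['jug','jug_rim','spout','lever_end','tap_axis','bung','glass_a'])
a,b=cv2.imread('pics/s14.png'),cv2.imread('pics/t14.png')
cv2.imwrite('pics/fin.png',np.hstack([cv2.resize(a[150:450,150:450],(400,400)),cv2.resize(b[80:380,240:540],(400,400))]))
E
```

```text
time_s: 25.05
eef_pos: [553.0, 155.9, 189.1]
ee_rot: [-179.4, 45.1, 97.3]
ft_force: [0.8, -0.9, 0.1]
gripper_width: 0.685
grasp_force: 0.0
time_s: 25.55
eef_pos: [549.3, 196.3, 233.9]
ee_rot: [-179.8, 45.1, 96.9]
ft_force: [-0.5, -0.1, 0.6]
gripper_width: 0.685
grasp_force: 0.0
jug 0.92 [ 314. -126.   52.]
jug 0.88 [352. 359.  56.]
jug_rim 0.97 [487. 343.  54.]
jug_rim 0.88 [ 593. -135.  129.]
spout 0.67 [ 589. -137.  163.]
spout 0.3 [585. 498.   1.]
lever_end 0.74 [ 667. -203.  261.]
tap_axis 0.9 [ 580. -180.  262.]
bung 0.78 [368.   3.   1.]
bung 0.41 [ 592. -137.  167.]
glass_a 0.9 [765.  74.   1.]
glass_a 0.73 [ 669. -202.  258.]
jug 0.83 [356. 357.  53.]
jug 0.76 [ 588. -137.   -1.]
jug_rim 0.6 [ 585. -133.  130.]
jug_rim 0.55 [ 394. -227.   48.]
spout 0.33 [ 759. -162.   -3.]
lever_end 0.98 [ 667. -205.  254.]
tap_axis 0.85 [ 583. -183.  257.]
tap_axis 0.4 [ 590. -136.   -4.]
bung 0.65 [364.  -1.  -4.]
bung 0.54 [766.  73.  -3.]
glass_a 0.96 [765.  72.  -2.]
glass_a 0.83 [763. -44.  -2.]
```

View pics/fin.png

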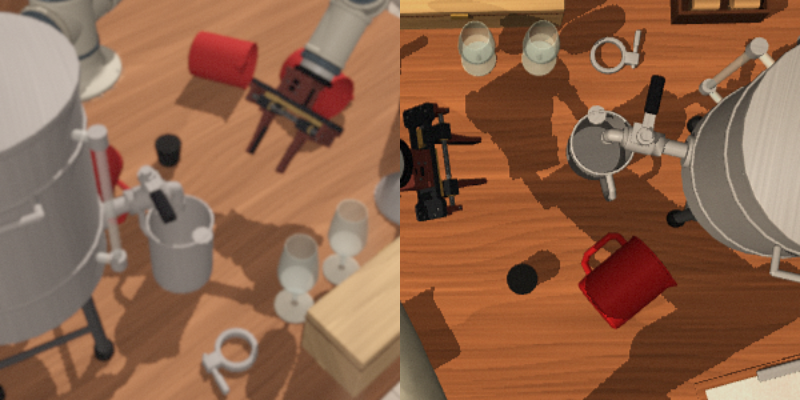

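The final views show the jug upright under the spout (left crop (182,240)), the lever square across the pipe, the other items in place and the gripper clear.

```bash
python3 -c "
from rig import r
print(r.finish_job())"
```

```text
the job is handed in; nothing more can be done
None
```

The job is handed in at about 26 s of the 69 s: the tap is shut, and the jug was stood up under control and slid along the bench until its mouth was within about 3 mm of centre under the spout, with everything else left where it stood.

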